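# Hold open the heavy flap of the rinse tank with its hand lever

## Robot

A 6-joint arm with a two-finger parallel gripper is mounted at the origin on the work surface. World frame = base frame: x ahead of the robot, y to its left, z up, the work surface at z = 0. Lengths are in m, angles in degrees, forces in N, time in s.
With the tool pointing down it reaches from about 0.325 to 0.75 m from the base axis. Payload 7.6 kg.
Tool frame: the origin (TCP) lies at the very end of the fingers, on their centre line; the grasp point (between the pads) lies grip_depth behind it (grip_depth is the distance from the TCP to the grasp point, in m); z points along the fingers, y is the line along which they close (so a half turn about z gives the same grasp; the last joint's range is limited). The gripper opens to 85 mm and grips with 20 to 120 N. Pads are 22 mm wide; open, the fingers measure 114 mm over their backs; the gripper's body (76 mm by 85 mm) begins 54 mm behind the grasp point. The pads swing forward as they close: fully open they stand 13 mm farther back than shut.
Start: joints at [-78.627, 2.991, 80.254, -0, 96.75, -4.028], TCP at [0.139, -0.506, 0.231] pointing down, gripper open.
Joint ranges: [-166.34, 166.34], [-52.06, 124.39], [6.96, 135.62], [-60.46, 240.46], [14.63, 156.25], [-167.68, 167.68]. Speed limits (degrees/s): [147.25, 147.25, 172.46, 180, 180, 180].

## Interface

Orientations are given as [roll, pitch, yaw] about the fixed x, y, z axes, in that order (R = Rz(yaw) Ry(pitch) Rx(roll)).
In Python, from plant import get_state, read_camera, camera_model, finish_job, silhouettes, spot_point, grip_depth gives the robot as it stands.
- The arm moves only by the tool jog_arm, never from a script. Its argument "series" is a list of rows, each an object of numbers: "tx", "ty", "tz": the shift along the tool's x, y, z as a fraction of full scale; "twist": the turn about the tool's z as a fraction of full scale. In form: [{"tx": .., "ty": .., "tz": .., "twist": ..}, ...]. A call has 1 to 12 rows; each row shifts and turns the commanded pose from where the row before left it, along the tool's axes as they then stand; what a row does not reach is not made up. Full scale, the value 1, is 0.06 m for a shift and 120 degrees for a turn. A row lasts 1/8 s, in which the tool goes at most 62.5 mm and 10.7 degrees, less where a joint would pass 70% of its speed; a pose out of reach is approached as far as the arm can. A call with a number of a shift or a turn outside -1 to 1 is refused whole. A call with a gripper value outside its range is refused whole. "hand" is the opening, from 0 (shut) to 1 (fully open), set as the call begins (left out, the last holds). The fingers move at their own pace and stop on an object; "force" is the grip in N (left out, the last holds). Time passes only in rows, so rows that do not move let the fingers close. It gives the time, the measured TCP pose, the force, the opening and the grip force at its end, in the units of the state.
- get_state(): the state, without advancing time (a new reading comes with each control period).
- read_camera(name): name is "scene" or "top"; returns the picture (400x640x3 uint8, red, green, blue); there is no depth.
- camera_model(name): a dict with "fovy" (degrees; the focal length in pixels is half the picture's height over the tangent of half this angle, whatever the lens; pixels are square), "cx", "cy" (the principal point, pixels), "camera_from_world" (4x4, takes a point from world to camera coordinates). Camera axes: x right, y down, z forward; pixel columns grow to the right and rows downward; lengths in m; the calibration is good to about 2 mm. A picture is of the moment at which its call begins. camera_model takes no time and is no camera call.
- finish_job(): hands the job in; it is judged then, once.
Trained networks look in the newest picture that a camera, given by its name, has taken for a name from the list of things; names that differ only in an ending like _2 or _b are one class to them, and where a whole thing is asked for, a point or a joint stands for the part that bears it (a point fixed in the world has none). Each returns a list of dicts, best first, with "conf" (0 to 1); they miss things now and then, are a little off and sometimes report something else, mostly with a low value. They report only what shows in the picture. A call takes as long as a camera call.
- silhouettes(query, camera): "mask" (400x640 bool, what is visible of it) and "bbox" ([left, top, right, bottom] in pixels, round what is visible of it).
- spot_point(query, camera): "centre" ([column, row] in pixels: a listed point, or the origin of a listed thing).
The state is a dict: "t": time; "q": joint angles; "dq": joint speeds; "joint_torque": joint torques, N m; "eef_pos": TCP position; "tool_rot": TCP orientation; "wrist_force": force on the tool from outside, world axes, zero at the start; "wrist_torque": the same for the moment, N m; "opening": finger opening in m; "grip_force": force on a finger pad.
Only numpy, scipy, OpenCV 4.12 (cv2) and the standard library are available. Lean on these libraries where they do the work, as an engineer would, in place of code of your own. Each camera call takes 0.05 s, during which the arm holds its last target. There are 200 camera calls.

## Task

Open the bench rinse tank for the painter using only your fingertips: first push the hold-down bar by its upright peg until it has swung right off the flap, then press the long end of the lever all the way down so that its short end raises the heavy flap. Do not touch the flap itself, grasp nothing and leave the bottles, tins and tools around it where they stand. The job finishes with you holding the lever down and the flap raised, so do not let go.

Things in the scene. Friction and masses are not known exactly. Their poses are not given: they have to be found in the camera images.
- station: Fixed steel rinse tank and lever stand, base plate 4 mm. Origin: on the bench under the lever's pivot, z up. In its frame (mm): lever pivot axis along x at height 121.5; the lever's long arm points to -y; the open tank, 220 x 135, is centred at (0, 178), rim at z 120. Fulcrum cheeks at x +-22, y +-20, up to z 138. Stop post, 28 across, 60 tall, under the arm at (0, -165).
- lever (a joint): Tilt of the hand lever in rad: 0 at rest, long end up; 0.65 long end fully down at its stop. The long arm, a flat bar 24 wide, 12 thick, 235 long, slopes up 0.35 rad towards its end at rest, down 0.30 rad when fully pressed. The short arm's roller lies under the flap, 90 mm from the pivot. Pressing takes about 3 to 8 N at the pad; let go, the flap's weight brings it back to 0.
- lever_pad (a point): Centre of the top face of the rubber pressing pad, 50 x 50 mm, at the end of the lever's long arm: 215 mm from the pivot along the arm and 14 mm above the line through the pivot along the arm. 208 mm above the bench at rest, 71 mm when fully pressed.
- flap (a joint): Opening of the heavy steel flap (3.6 kg, give or take a fifth) in rad: 0 shut, about 0.34 with the lever fully pressed. It falls shut when the lever is let go. Shut, it lies on the tank: 200 x 180 x 8 mm, from its hinge at y 239 mm of the station's frame to its free edge at y 59, x -100 to 100, top at z 128; a weight strip at x -65 to -35 stands up to z 136.
- flap_edge (a point): Middle of the upper free edge of the flap, 180 mm from its hinge, above the lever's short arm.
- holddown (a joint): Angle of the hold-down bar in rad about the vertical axis at (125, 150) mm of the station's frame, growing counter-clockwise from above: at 0 it points to the station's -x, over the flap; at 1.57 to -y, clear beside it; stop at 1.9. Starts at 0 to 0.3; about 1 N at the peg turns it; stays where left. Steel strip reaching 84 mm from the axis, 18 wide, 132 to 142 mm above the bench.
- peg_top (a point): Top centre of the upright steel peg on the hold-down bar, 14 mm across, 70 mm from the bar's turning axis, 192 mm above the bench; it rises 50 mm above the bar.
- tin: Closed steel paint tin, 72 mm across, 62 tall, standing on the bench; origin under its centre. Leave alone.
- bottle_a: Amber paint bottle, 60 mm across, 150 tall; origin under its centre. Leave alone.
- jar: Green glass jar, 64 mm across, 80 tall, beyond the lever's long end; origin under its centre. Leave alone.
- cup: Paper mixing cup, 72 mm across, 85 tall; origin under its centre. Leave alone.
- bottle_b: Clear bottle with white cap, 62 mm across, 160 tall; origin under its centre. Leave alone.
- brush: Brush lying on the bench. Leave alone.
- spraygun: Metal spray gun with its cup, about 170 x 130 x 60 mm, lying on the bench. Leave alone.

How it is judged:
By the outcome, as a careful person would: the job done as asked, in the order asked, and still so for the second after the job is handed in, while the arm keeps its last pose, push and grip.
It also fails if it takes over 42 s, if anything falls off the work surface, if the arm or the gripper's body presses on something with over 40 N, if the wrist force passes 120 N, or if a joint passes its speed limit or range.

## Working session

There is one attempt and no reset: what is moved stays moved. The work goes in short steps, Python scripts to look and compute and a tool call to move; the robot and the scene stay as the last step left them, time stands still between calls to the robot, and variables do not carry over. Pictures are saved under pics/ and viewed, at most 10 in all, crops included, and the job is handed in when it is done.

Besides the shell and the picture viewer there is one more tool, called after "Request:" as name(argument=value, ...) on one line, values as JSON. jog_arm: Moves the arm, as the interface text tells. Its arguments: {"type":"object","properties":{"series":{"type":"array"},"hand":{"type":"number"},"force":{"type":"number"}},"required":["series"]}

```bash
mkdir -p pics
cat > h.py <<'E'
import numpy as np, cv2
from plant import *
def ray(c,px):
    m=camera_model(c); T=np.array(m["camera_from_world"]); f=200/np.tan(np.radians(m["fovy"])/2)
    d=T[:3,:3].T@np.array([(px[0]-m["cx"])/f,(px[1]-m["cy"])/f,1]); o=-T[:3,:3].T@T[:3,3]
    return o,d
def atz(c,px,z):
    o,d=ray(c,px); return o+d*(z-o[2])/d[2]
def proj(c,P):
    m=camera_model(c); T=np.array(m["camera_from_world"]); f=200/np.tan(np.radians(m["fovy"])/2)
    p=T[:3,:3]@np.array(P)+T[:3,3]; return np.array([f*p[0]/p[2]+m["cx"],f*p[1]/p[2]+m["cy"]])
E
python3 - <<'E'
from h import *
for c in("scene","top"):
    cv2.imwrite(f"pics/{c}0.png",read_camera(c)[:,:,::-1])
    m=camera_model(c); print({k:v for k,v in m.items() if k!="camera_from_world"}, ray(c,(m["cx"],m["cy"])))
Z=dict(lever_pad=.208,peg_top=.192,flap_edge=.128,station=0,tin=0,bottle_a=0,jar=0,cup=0)
for n,z in Z.items():
    for c in("scene","top"):
        for r in spot_point(n,c)[:2]: print(n,c,round(r["conf"],2),np.round(r["centre"],1),np.round(atz(c,r["centre"],z),4))
print(grip_depth,get_state())
E
```

```text
{'fovy': 54.33914571438909, 'cx': 318.97120789864516, 'cy': 197.0269905084342} (array([ 1.54638317, -0.21425513,  0.95295823]), array([-0.7533983 ,  0.13609941, -0.6433257 ]))
{'fovy': 43.6279953015062, 'cx': 321.1794807136766, 'cy': 194.95539842099208} (array([ 0.32793864, -0.04778782,  1.91075555]), array([ 0.14625847,  0.01536758, -0.98912704]))
lever_pad scene 0.56 [279.3 167.2] [ 0.5053 -0.1594  0.208 ]
lever_pad top 0.94 [360.7 217. ] [ 0.5043 -0.1571  0.208 ]
lever_pad top 0.21 [304.3 239.7] [0.4255 0.0349 0.208 ]
peg_top scene 0.56 [384.3 182.4] [0.6152 0.1648 0.192 ]
peg_top top 0.53 [268.5 185.1] [0.6158 0.1632 0.192 ]
peg_top top 0.27 [364.7 177.9] [ 0.6431 -0.1725  0.192 ]
flap_edge scene 0.92 [357.4 188.2] [0.5541 0.0968 0.128 ]
flap_edge top 0.87 [288.9 204.8] [0.5551 0.0958 0.128 ]
station scene 0.84 [342.2 214.6] [0.5403 0.0539 0.    ]
station top 0.58 [308.6 211.7] [0.5451 0.0298 0.    ]
tin scene 0.7 [336.8 194.6] [0.4264 0.0573 0.    ]
tin top 0.62 [304.1 239.5] [0.4382 0.0457 0.    ]
bottle_a scene 0.81 [277.9 252.1] [ 0.6844 -0.1909  0.    ]
bottle_a scene 0.58 [
[... 401 characters left out ...]
 -0.0514  0.    ]
0.0187 {'t': 0.9, 'q': array([-7.86260441e+01,  2.99021743e+00,  8.02551116e+01,  5.35381753e-04,
        9.67501773e+01, -4.02846007e+00]), 'dq': array([ 0.13675   ,  0.0734499 , -0.00197568,  0.03628435, -0.01325783,
        0.02133324]), 'joint_torque': array([ 1.65768329e-04, -3.81531608e+01, -3.60313797e+01, -5.72345380e-05,
        2.21791297e-04,  2.72309501e-05]), 'eef_pos': array([ 0.13946028, -0.50615046,  0.23132097]), 'tool_rot': array([ 1.79995480e+02, -2.14665411e-04,  1.54024789e+01]), 'wrist_force': array([-0.26791275, -0.18731519, -0.8528392 ]), 'wrist_torque': array([-0.02088273,  0.00200329,  0.04325584]), 'grip_force': 0.0, 'opening': 0.0851137489833289}
```

```bash
python3 -c "
import cv2,numpy as np
a=cv2.imread('pics/scene0.png');b=cv2.imread('pics/top0.png')
print(a.shape)"
```

```text
(400, 640, 3)
```

View pics/scene0.png

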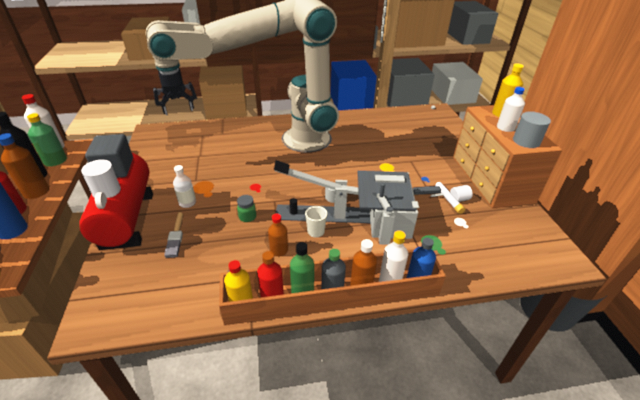

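View pics/top0.png

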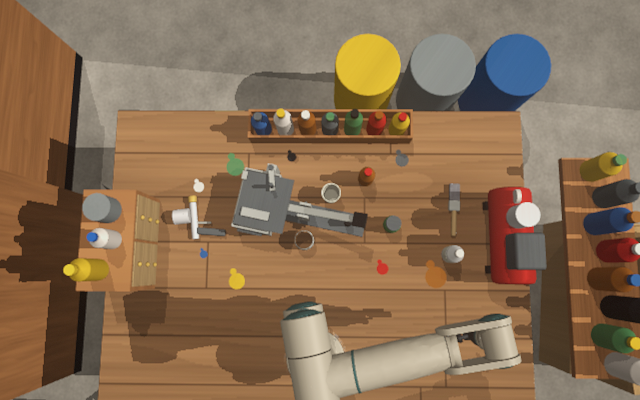

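The scene picture shows the lever pad at (279,167), the peg at (384,182) and the tank behind it. The top picture shows the pad at (361,217), the flap around (262,203) and the hold-down at (270,178). I'll overlay a fitted model to check this.

```bash
cat >> h.py <<'E'
def S(o,yaw,p):
    c,s=np.cos(yaw),np.sin(yaw); return np.array([o[0]+c*p[0]-s*p[1],o[1]+s*p[0]+c*p[1],p[2]])
E
python3 - <<'E'
from h import *
from scipy.optimize import least_squares
obs=[("lever_pad",(0,-.1972,.2084)),("flap_edge",(0,.059,.128))]
pk={}
for n in("lever_pad","flap_edge","peg_top"):
    for c in("scene","top"): pk[n,c]=np.array(spot_point(n,c)[0]["centre"])
P=lambda a:(.125-.07*np.cos(a),.150-.07*np.sin(a),.192)
def f(x):
    r=[]
    for c in("scene","top"):
        for n,p in obs+[("peg_top",P(x[3]))]: r+=list(proj(c,S(x[:2],x[2],p))-pk[n,c])
    return r
s=least_squares(f,[.543,.037,-.19,.15],loss="soft_l1"); x=s.x; print(np.round(x,4),np.round(s.fun,1))
np.save("fit.npy",x)
print("peg",S(x[:2],x[2],P(x[3])),"axis",S(x[:2],x[2],(.125,.15,.14)),"pad",S(x[:2],x[2],(0,-.1972,.208)))
fl=[(-.1,.059,.128),(.1,.059,.128),(.1,.239,.128),(-.1,.239,.128)]
pad=[(a,b,.208) for a,b in((-.025,-.22),(.025,-.22),(.025,-.174),(-.025,-.174))]
a=x[3];bar=[(.125,.15,.142),(.125-.084*np.cos(a),.15-.084*np.sin(a),.142)]
peg=[P(a)[:2]+(.142,),P(a)]
out=[]
for c,(u,v) in(("scene",(260,140)),("top",(230,150))):
    k=5; im=cv2.imread(f"pics/{c}0.png")[v:v+100,u:u+160]; im=cv2.resize(im,None,fx=k,fy=k,interpolation=cv2.INTER_CUBIC)
    im=im[:300*k//5*5] 
    for poly,col in((fl,(0,255,0)),(pad,(255,0,255)),(bar,(0,255,255)),(peg,(0,0,255))):
        q=np.array([(proj(c,S(x[:2],x[2],p))-(u,v)+.5)*k for p in poly]).astype(int)
        cv2.polylines(im,[q],True,col,1)
    out.append(cv2.resize(im,(640,400)) if 0 else im)
cv2.imwrite("pics/ov_s.png",out[0]);cv2.imwrite("pics/ov_t.png",out[1])
E
```

```text
[ 0.5396  0.0372 -0.1729  0.1706] [ 0.7 -0.1 -0.7 -0.8 -0.   0.7 -0.  -0.4  0.1  1.5 -0.1 -0.8]
peg [0.61851355 0.16364162 0.192     ] axis [0.68851337 0.16348349 0.14      ] pad [ 0.50564706 -0.15703601  0.208     ]
```

View pics/ov_s.png

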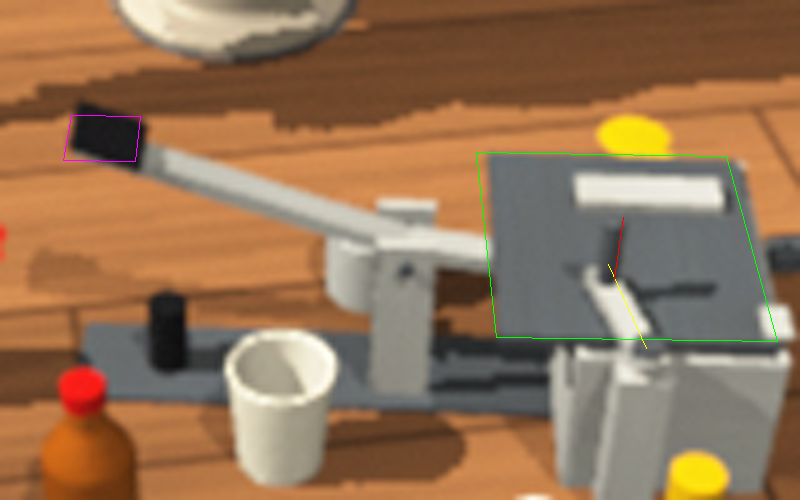

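View pics/ov_t.png

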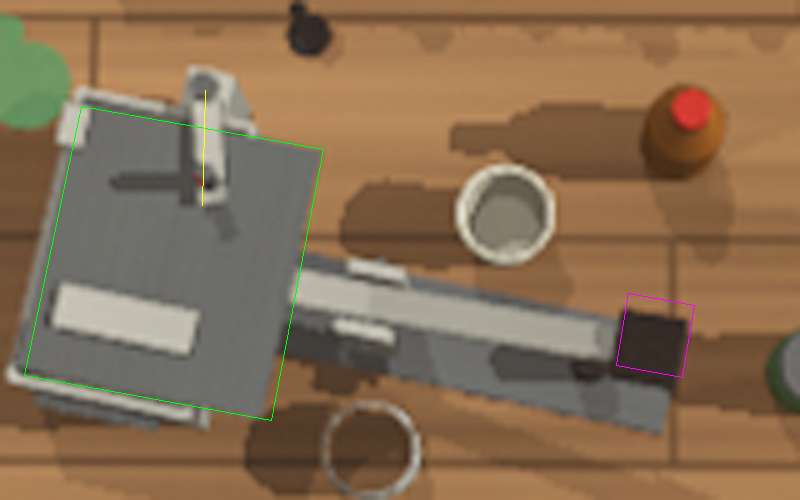

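The overlays agree with the pictures to within about 2 px (roughly 7 mm). The station's yaw is about -0.2 rad, the peg is near (0.616, 0.163) and its axis near (0.688, 0.163). Now I'll close the fingers, rise and travel.

Request:
jog_arm(series=[{"tx": 0, "ty": 0, "tz": -0.5, "twist": 0.064}, {"tx": 0, "ty": 0, "tz": -0.5, "twist": 0.064}, {"tx": 0.443, "ty": -0.654, "tz": 0, "twist": 0}, {"tx": 0.443, "ty": -0.654, "tz": 0, "twist": 0}, {"tx": 0.443, "ty": -0.654, "tz": 0, "twist": 0}, {"tx": 0.443, "ty": -0.654, "tz": 0, "twist": 0}, {"tx": 0.443, "ty": -0.654, "tz": 0, "twist": 0}, {"tx": 0.443, "ty": -0.654, "tz": 0, "twist": 0}, {"tx": 0.443, "ty": -0.654, "tz": 0, "twist": 0}, {"tx": 0.443, "ty": -0.654, "tz": 0, "twist": 0}, {"tx": 0.443, "ty": -0.654, "tz": 0, "twist": 0}], hand=0)

```text
t: 2.58
eef_pos: [0.3791, -0.1514, 0.2915]
tool_rot: [180.0, -0.0, 0.0]
wrist_force: [0.1, -0.6, -0.1]
opening: -0.0001
grip_force: 0.0
```

Request:
jog_arm(series=[{"tx": 0.44, "ty": -0.65, "tz": 0, "twist": 0}, {"tx": 0.44, "ty": -0.65, "tz": 0, "twist": 0}, {"tx": 0.44, "ty": -0.65, "tz": 0, "twist": 0}, {"tx": 0.44, "ty": -0.65, "tz": 0, "twist": 0}, {"tx": 0.44, "ty": -0.65, "tz": 0, "twist": 0}, {"tx": 0.44, "ty": -0.65, "tz": 0, "twist": 0}, {"tx": 0.44, "ty": -0.65, "tz": 0, "twist": 0}, {"tx": 0.44, "ty": -0.65, "tz": 0, "twist": 0}, {"tx": 0.44, "ty": -0.65, "tz": 0, "twist": 0}, {"tx": 0, "ty": 0, "tz": 0.6, "twist": 0}, {"tx": 0, "ty": 0, "tz": 0.6, "twist": 0}])

```text
t: 3.95
eef_pos: [0.6161, 0.199, 0.2178]
tool_rot: [180.0, -0.0, 0.1]
wrist_force: [1.0, -0.2, -1.0]
opening: -0.0002
grip_force: 0.0
```

Run:
```python
from h import *
a=read_camera("scene"); print(get_state()["eef_pos"],get_state()["t"], [(round(r["conf"],2),atz("scene",r["centre"],.192)) for r in spot_point("peg_top","scene")[:2]])
k=5;u,v=320,100
im=cv2.resize(a[v:v+110,u:u+140,::-1],None,fx=k,fy=k,interpolation=cv2.INTER_CUBIC)
p=get_state()["eef_pos"]; q=(proj("scene",p)-(u,v)+.5)*k; cv2.circle(im,tuple(int(i) for i in q),4,(0,0,255),1)
cv2.imwrite("pics/s1.png",im)
```

```text
[0.61422615 0.19827486 0.21144384] 4.0 [(0.79, array([0.61586777, 0.15898281, 0.192     ]))]
```

View pics/s1.png

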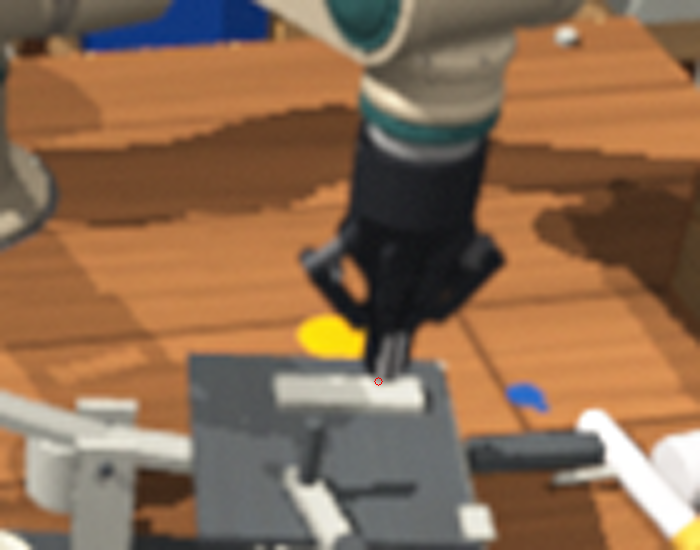

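The tip is above the flap, beside the peg: TCP at (378,381) and peg top at (318,420) in the crop. I'll lower to z≈0.16, close the gap, then swing about the bar's axis.

Request:
jog_arm(series=[{"tx": 0, "ty": 0, "tz": 0.43, "twist": 0}, {"tx": 0, "ty": 0, "tz": 0.43, "twist": 0}, {"tx": 0, "ty": 0.15, "tz": 0, "twist": 0}, {"tx": 0, "ty": 0.12, "tz": 0, "twist": 0}, {"tx": -0.02, "ty": 0.21, "tz": 0, "twist": -0.083}, {"tx": -0.04, "ty": 0.21, "tz": 0, "twist": -0.083}])

```text
t: 4.8
eef_pos: [0.6151, 0.1562, 0.1703]
tool_rot: [180.0, -0.2, 20.3]
wrist_force: [0.9, 1.2, -0.2]
opening: 0.0003
grip_force: 0.5
```

Run:
```python
from h import *
for c in("scene","top"):
    read_camera(c); print(c,[(round(r["conf"],2),np.round(atz(c,r["centre"],.192),4)) for r in spot_point("peg_top",c)[:2]])
s=get_state();print(s["eef_pos"],s["wrist_force"],s["t"])
```

```text
scene [(0.58, array([0.6216, 0.1382, 0.192 ]))]
top []
[0.61499721 0.15648189 0.16933614] [-0.06455406 -0.89377023 -0.6864157 ] 5.0
```

Request:
jog_arm(series=[{"tx": -0.035, "ty": 0.215, "tz": 0.03, "twist": -0.083}, {"tx": -0.035, "ty": 0.215, "tz": 0.03, "twist": -0.083}, {"tx": -0.035, "ty": 0.215, "tz": 0, "twist": -0.083}, {"tx": -0.035, "ty": 0.215, "tz": 0, "twist": -0.083}, {"tx": -0.035, "ty": 0.215, "tz": 0, "twist": -0.083}, {"tx": -0.035, "ty": 0.215, "tz": 0, "twist": -0.083}, {"tx": 0, "ty": 0, "tz": 0, "twist": 0}])

```text
t: 5.88
eef_pos: [0.6586, 0.0957, 0.1643]
tool_rot: [180.0, -0.0, 79.5]
wrist_force: [0.3, -0.3, -0.1]
opening: 0.0003
grip_force: 0.0
```

Run:
```python
from h import *
for c in("scene","top"):
    a=read_camera(c); print(c,[(round(r["conf"],2),np.round(atz(c,r["centre"],.192),4)) for r in spot_point("peg_top",c)[:2]])
    if c=="scene": cv2.imwrite("pics/s2.png",cv2.resize(a[110:230,300:460,::-1],None,fx=5,fy=5,interpolation=cv2.INTER_CUBIC))
s=get_state();print(s["eef_pos"],s["tool_rot"],s["wrist_force"],s["t"])
```

```text
scene [(0.56, array([0.679, 0.088, 0.192])), (0.42, array([ 0.7459, -0.0096,  0.192 ]))]
top [(0.52, array([ 0.5336, -0.4769,  0.192 ]))]
[0.65786666 0.09622887 0.1643622 ] [ 1.79984126e+02 -1.07855795e-03  7.95597160e+01] [-0.29496043  0.01347122  0.06847004] 6.075
```

View pics/s2.png

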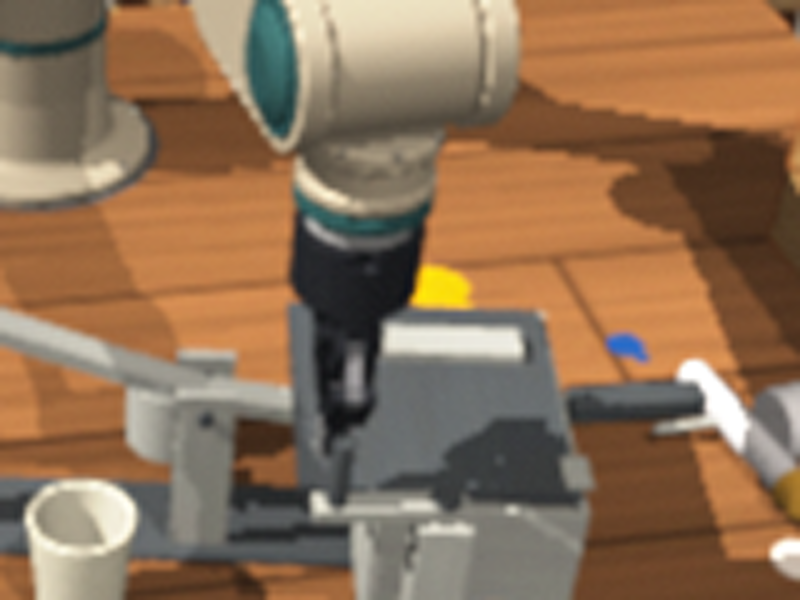

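The bar now lies along the flap's front edge, with the peg at crop (342,460). The angle is about 1.6 rad. I'll nudge a little further, then back off and lift.

Request:
jog_arm(series=[{"tx": 0, "ty": 0.07, "tz": 0, "twist": 0}, {"tx": 0, "ty": 0.07, "tz": 0, "twist": 0}, {"tx": 0, "ty": 0, "tz": 0, "twist": 0}, {"tx": 0, "ty": -0.5, "tz": 0, "twist": 0}, {"tx": 0, "ty": 0, "tz": -0.8, "twist": 0}, {"tx": 0, "ty": 0, "tz": -0.8, "twist": 0}, {"tx": -0.7, "ty": -0.2, "tz": 0, "twist": 0}, {"tx": -0.7, "ty": -0.2, "tz": 0, "twist": 0}, {"tx": -0.7, "ty": -0.2, "tz": 0, "twist": 0}, {"tx": 0, "ty": 0, "tz": 0, "twist": 0}])

```text
t: 7.32
eef_pos: [0.5782, -0.0204, 0.2607]
tool_rot: [179.9, 0.0, 79.5]
wrist_force: [0.9, -0.4, 1.3]
opening: 0.0
grip_force: 0.0
```

Run:
```python
from h import *
for c in("scene","top"):
    a=read_camera(c); print(c,[(round(r["conf"],2),np.round(atz(c,r["centre"],.192),4)) for r in spot_point("peg_top",c)[:2]],[(round(r["conf"],2),np.round(atz(c,r["centre"],.208),4)) for r in spot_point("lever_pad",c)[:2]])
    if c=="scene": A=a
    else: B=a
s=get_state();p=s["eef_pos"];print(p,s["tool_rot"],s["wrist_force"],s["t"])
r=lambda i:cv2.resize(i[:,:,::-1],None,fx=4,fy=4,interpolation=cv2.INTER_CUBIC)
cv2.imwrite("pics/s3.png",np.hstack([r(A[130:230,350:450]),r(B[150:250,230:330])]))
R=cv2.Rodrigues  # tool-frame shift to pad
y=np.radians(s["tool_rot"][2]); d=np.array([.502,-.157])-p[:2]
print("tx,ty m",d@[np.cos(y),np.sin(y)],d@[np.sin(y),-np.cos(y)])
```

```text
scene [(0.66, array([0.6729, 0.0978, 0.192 ]))] [(0.87, array([ 0.4906, -0.1515,  0.208 ]))]
top [(0.62, array([0.6899, 0.0918, 0.192 ])), (0.18, array([ 0.4755, -0.2497,  0.192 ]))] [(0.64, array([ 0.4981, -0.1516,  0.208 ]))]
[ 0.57922688 -0.0170621   0.25985481] [-1.79985132e+02 -2.51709411e-04  7.97938887e+01] [0.67918172 0.03736655 0.1670391 ] 7.625
tx,ty m -0.15140743670203607 -0.051209341789298146
```

View pics/s3.png

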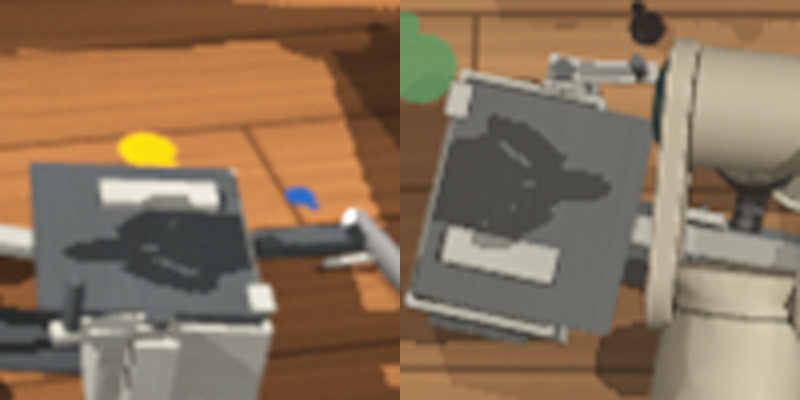

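The hold-down bar is clear: in the top half of the picture it runs from (565,68) to (645,72), beyond parallel to the flap's side. Now going to the pad.

Request:
jog_arm(series=[{"tx": -0.62, "ty": -0.22, "tz": 0, "twist": 0}, {"tx": -0.62, "ty": -0.22, "tz": 0, "twist": 0}, {"tx": -0.62, "ty": -0.22, "tz": 0, "twist": 0}, {"tx": -0.62, "ty": -0.22, "tz": 0, "twist": 0}, {"tx": 0, "ty": 0, "tz": 0.3, "twist": 0}, {"tx": 0, "ty": 0, "tz": 0.35, "twist": 0}, {"tx": 0, "ty": 0, "tz": 0, "twist": 0}])

```text
t: 8.5
eef_pos: [0.5001, -0.1536, 0.2185]
tool_rot: [-179.7, -0.1, 79.8]
wrist_force: [-0.0, -0.3, -0.2]
opening: -0.0001
grip_force: 0.0
```

Run:
```python
from h import *
A=read_camera("scene"); s=get_state();p=s["eef_pos"];print(p,s["tool_rot"],s["wrist_force"],s["t"])
im=cv2.resize(A[90:210,220:380,::-1],None,fx=5,fy=5,interpolation=cv2.INTER_CUBIC)
q=(proj("scene",p)-(220,90)+.5)*5; cv2.circle(im,tuple(int(i) for i in q),4,(0,0,255),1); cv2.imwrite("pics/s4.png",im)
```

```text
[ 0.50054766 -0.15384484  0.22010728] [-1.79878927e+02 -3.21267532e-02  7.98003241e+01] [0.10045531 0.31026621 0.17072738] 8.55
```

View pics/s4.png

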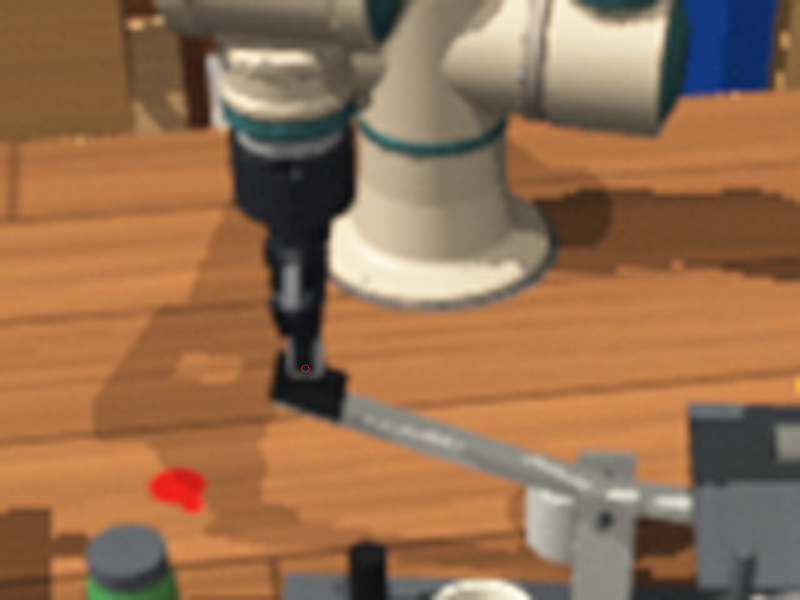

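The tip (305,368) is right over the pad. Pressing along the arc.

Request:
jog_arm(series=[{"tx": -0.08, "ty": 0, "tz": 0.28, "twist": 0}, {"tx": -0.08, "ty": 0, "tz": 0.28, "twist": 0}, {"tx": -0.07, "ty": 0, "tz": 0.28, "twist": 0}, {"tx": -0.05, "ty": 0, "tz": 0.28, "twist": 0}, {"tx": -0.02, "ty": 0, "tz": 0.28, "twist": 0}, {"tx": 0.02, "ty": 0, "tz": 0.28, "twist": 0}, {"tx": 0.04, "ty": 0, "tz": 0.28, "twist": 0}, {"tx": 0.04, "ty": 0, "tz": 0.28, "twist": 0}, {"tx": 0, "ty": 0, "tz": 0, "twist": 0}])

```text
t: 9.68
eef_pos: [0.4989, -0.1679, 0.0869]
tool_rot: [179.9, 0.1, 79.7]
wrist_force: [0.5, -1.7, 1.0]
opening: -0.0
grip_force: 0.8
```

Run:
```python
from h import *
A=read_camera("scene"); s=get_state();p=s["eef_pos"];print(p,s["wrist_force"],s["t"])
im=cv2.resize(A[100:230,220:420,::-1],None,fx=4,fy=4,interpolation=cv2.INTER_CUBIC)
cv2.imwrite("pics/s5.png",im)
```

```text
[ 0.49883782 -0.16742084  0.08701702] [ 0.47859353 -2.3572462   1.77290999] 9.725
```

View pics/s5.png

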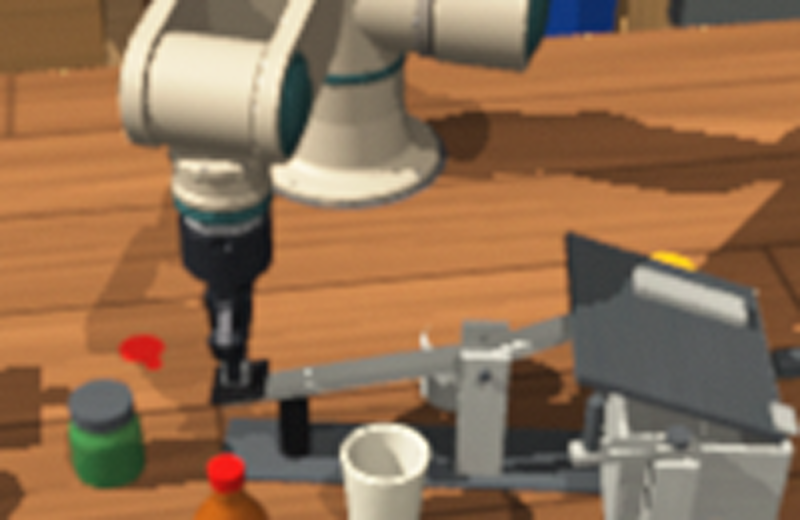

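The flap is raised and the lever is nearly on its stop post; the tip is on the pad at (238,375). Continuing to the stop.

Request:
jog_arm(series=[{"tx": 0, "ty": 0, "tz": 0.1, "twist": 0}, {"tx": 0, "ty": 0, "tz": 0.1, "twist": 0}, {"tx": 0, "ty": 0, "tz": 0, "twist": 0}])

```text
t: 10.1
eef_pos: [0.4993, -0.1662, 0.0756]
tool_rot: [179.9, -0.1, 79.8]
wrist_force: [1.4, 1.6, 5.2]
opening: 0.0002
grip_force: 1.9
```

Request:
jog_arm(series=[{"tx": 0, "ty": 0, "tz": 0.05, "twist": 0}, {"tx": 0, "ty": 0, "tz": 0.05, "twist": 0}, {"tx": 0, "ty": 0, "tz": 0, "twist": 0}])

```text
t: 10.48
eef_pos: [0.4998, -0.1662, 0.0723]
tool_rot: [179.8, -0.1, 79.8]
wrist_force: [-8.0, 5.7, 21.9]
opening: -0.0
grip_force: 9.8
```

The force jumped to 22 N, so the lever is at its stop. I'll hold and check.

Request:
jog_arm(series=[{"tx": 0, "ty": 0, "tz": 0, "twist": 0}, {"tx": 0, "ty": 0, "tz": 0, "twist": 0}, {"tx": 0, "ty": 0, "tz": 0, "twist": 0}, {"tx": 0, "ty": 0, "tz": 0, "twist": 0}])

```text
t: 10.98
eef_pos: [0.4998, -0.1662, 0.0724]
tool_rot: [179.8, -0.1, 79.8]
wrist_force: [-6.6, 5.0, 21.4]
opening: -0.0004
grip_force: 9.7
```

Run:
```python
from h import *
A=read_camera("scene"); s=get_state();print(s["eef_pos"],s["wrist_force"],s["t"])
cv2.imwrite("pics/s6.png",cv2.resize(A[100:230,220:420,::-1],None,fx=4,fy=4,interpolation=cv2.INTER_CUBIC))
```

```text
[ 0.49977526 -0.1661819   0.07232516] [-8.69697083  5.66805331 21.65900126] 11.025
```

View pics/s6.png

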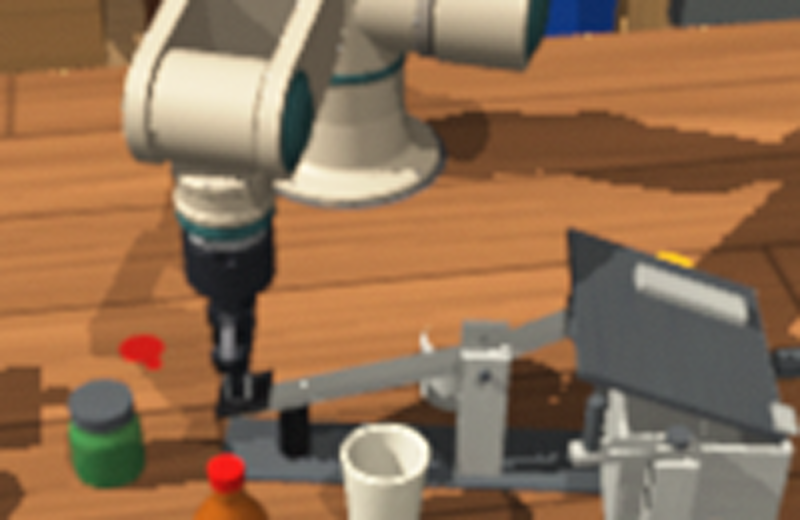

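The lever rests on the stop post at (293,405), the flap is up, the hold-down bar is clear at (630,450), and the nearby things are undisturbed. Handing in.

```bash
python3 -c "
from plant import finish_job
print(finish_job())"
```

```text
the job is handed in; nothing more can be done
None
```

The job is handed in: the hold-down bar is swung clear of the flap, and the arm is holding the lever at its stop with about 22 N, flap raised.

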